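# Pack the tyre lever and shut the slide-top repair box

### The job

The slide-top puncture-repair box on the bench has been left ajar. Slide its lid back, lay the loose red tyre lever flat on the floor of the box's long bay beside the other lever, then slide the lid fully home, forcing it over the small ridge at the end so that it snaps shut. Leave the oil bottle, the sprockets and the spanner where they are.

Things in the scene. Friction and masses are not known exactly. Their poses are not given: they have to be found in the camera images.
- kit_box: Grey plastic slide-top box, fixed to the bench, outside 170 (own x) x 100 (y) x 46 mm high. Origin: centre of its underside, z up. Walls 5 mm, floor top at 5 mm. The lid slides out over the low wall (34 mm) at the -x end; the +x end wall is full height. Lips over the lid's grooves, top at 46 mm, leave an opening 87 mm wide. The lid covers a small bay of patch tins at the -x end.
- bay (a point): Middle of the long bay's floor (5 mm above the bench). Axes as kit_box. The bay is 115 mm along x and 90 mm along y, behind a divider 31 mm high at its -x end; wholly uncovered when joint lid is above 0.115 m.
- lid (a joint): How far the lid is open, m: 0 = fully home, 0.125 = end stop. It slides out along kit_box's -x (1 to 2 N) and cannot be lifted or pulled off. It stays where it is left, save at the ridge.
- lid_grip (a point): Middle of the top of the black grip rib on the lid, near its -x end; moves with the lid, axes as kit_box. The rib is 12 mm thick along x (the slide direction), 50 mm long along y, 16 mm high: top 58 mm above the bench. The green lid plate around it (95 mm wide, top at 42 mm) reaches 30 mm beyond it towards -x.
- lever: The loose red plastic tyre lever, lying flat on the bench: 96 mm long (own x), 14 mm wide (y); handle 8 mm thick from x = -48 to +12 mm, thin blade with an upturned tip at +x, tip about 9 mm high. Origin: centre of its underside, z up. 25 g or so.
- lever_grip (a point): Point on the loose lever's axis at its centre of mass, 10 mm from the origin towards the handle end (-x) and 4 mm above its underside: pinch here across its 14 mm width. Axes as lever.
- box_lever: The other, identical red lever, already lying lengthwise in the long bay along the wall at the box's +y side (its centre line 33 to 37 mm off the bay's middle line). Origin: centre of its underside.
- sprocket_block: Bystander: steel block of sprockets lying flat, 108 mm across, 33 mm high. Origin: centre of its underside.
- oil_bottle: Bystander: upright white bottle with black cap, 42 mm across, 125 mm high. Origin: centre of its underside.
- spanner: Bystander: steel spanner 160 mm long lying flat. Origin near its middle, underside.
- ridge_top (a point): Top of the small springy ridge on the low end wall, 37 mm above the bench. A bead under the lid rides over it while joint lid goes from about 0.010 to 0: up to about 8 N, the crest at 0.005. Let go before the crest the lid is pushed back out; just past it, it may stick; near 0 it stays. Push it right home.
There are look-alikes about, which are no part of the job. What is shaped like the lever but black or yellow is not meant. Of the things that look like the kit_box, the smaller one is meant.

How it is judged:
On the way:
1. the loose lever lies flat on the floor of the long bay (x of lever in the frame of bay between -0.0575 and 0.0575 m and y of lever in the frame of bay between -0.045 and 0.045 m and z of lever in the frame of bay below 0.003 m and angle between lever's own z axis and vertical below 0.1 rad), for 0.2 s.
At the end, for the whole second after the job is handed in: The lid is home past the ridge (less than 3 mm open) and stays there; both levers lie at rest and flat (within 0.1 rad) on the floor of the long bay (undersides within 3 mm of it), not one on the other (all of step 1 and value of joint lid below 0.003 m and x of box_lever in the frame of bay between -0.0575 and 0.0575 m and y of box_lever in the frame of bay between -0.045 and 0.045 m and z of box_lever in the frame of bay below 0.003 m and angle between box_lever's own z axis and vertical below 0.1 rad and linear speed of lever below 0.02 m/s); the robot touches nothing.
It fails at once if the oil bottle is moved more than 30 mm or tipped over (distance of oil_bottle from where it was at the start of the episode above 0.03 m or angle between oil_bottle's own z axis and vertical above 0.5 rad).
It fails at once if the sprocket block is moved more than 30 mm (distance of sprocket_block from where it was at the start of the episode above 0.03 m).
It fails at once if the spanner is moved more than 30 mm (distance of spanner from where it was at the start of the episode above 0.03 m).
It also fails if it takes over 61 s, if anything falls off the work surface, if the arm or the gripper's body presses on something with over 40 N, if the wrist force passes 120 N, or if a joint passes its speed limit or range.

### The arm

A 7-joint arm with a two-finger parallel gripper is mounted at the origin on the work surface. World frame = base frame: x ahead of the robot, y to its left, z up, the work surface at z = 0. Lengths are in m, angles in rad, forces in N, time in s.
With the tool pointing down it reaches from about 0.425 to 0.925 m from the base axis. Payload 6.8 kg.
Tool frame: the origin (TCP) lies midway between the tips of the shut fingers; the grasp point (between the pads) lies 19 mm behind it; z points along the fingers, y is the direction in which the jaws open and shut (so a half turn about z gives the same grasp; the last joint's range is limited). The gripper opens to 85 mm and grips with 20 to 120 N. Pads are 22 mm wide; open, the fingers measure 114 mm over their backs; the gripper's body (76 mm by 85 mm) begins 54 mm behind the grasp point. The pads swing forward as they close: fully open they stand 13 mm farther back than shut.
Start: joints at [-1.406, 0.477, 0.022, 1.555, -0.011, 1.109, -0.083], TCP at [0.182, 0.65, 0.231] pointing down, gripper open.
Joint ranges: [-2.96, 2.96], [-0.34, 2.1], [-1.41, 1.46], [0.24, 2.44], [-1.37, 4.51], [0.17, 1.92], [-2.96, 2.96]. Speed limits (rad/s): [2.39, 2.39, 3.14, 3.14, 3.14, 3.14, 3.14].

### API

Orientations are given as a unit quaternion [w, x, y, z].
In Python, from station import bot gives the robot as it stands. The module is installed in compiled form; this text tells all that it offers.
- The arm moves only by the tool play_rows, never from a script. Its argument "motion" is a list of rows, each a list of 2 entries, a list of its own where there are three numbers: the shift along the tool's x, y, z as a fraction of full scale, then the turn, a rotation vector about the tool's x, y, z as a fraction of full scale. In form: [[[tx, ty, tz], [rx, ry, rz]], ...]. A call has 1 to 8 rows; each row is the pose to reach, as a shift and turn from the pose measured when the call began, along the tool's axes at that moment, turning the shorter way round; what a row does not reach only later rows make up. Full scale, the value 1, is 400 mm for a shift and 360 degrees for a turn. A row lasts 1/10 s, in which the tool goes at most 50 mm and 8.59 degrees, less where a joint would pass 70% of its speed; a pose out of reach is approached as far as the arm can. A call with a number of a shift or a turn outside -1 to 1 is refused whole. A call with a gripper value outside its range is refused whole. "fingers" is the finger opening in mm, from 0 to 85.4, set as the call begins (left out, the last holds). The fingers move at their own pace and stop on an object; "grip_force" is the grip in N (left out, the last holds). Time passes only in rows, so rows that repeat a pose let the fingers close. It gives the time, the measured TCP pose, the force and the opening at its end, in the units of the state.
- bot.get_obs(): the state, without advancing time (a new reading comes with each control period).
- bot.read_camera(name): name is "side" or "top"; returns a dict with "pixels" (420x560x3 uint8, red, green, blue), "range_z" (420x560 float32, m along the optical axis (not along the pixel's ray), 0 where there is no reading), "fovy" (degrees; the focal length in pixels is half the picture's height over the tangent of half this angle, whatever the lens; pixels are square), "cx", "cy" (the principal point, pixels), "pose" (4x4, takes a point from camera to world coordinates). Camera axes: x right, y down, z forward; pixel columns grow to the right and rows downward; lengths in m; the calibration is good to about 2 mm. A picture is of the moment at which its call begins.
- bot.hand_in(): hands the job in, once; it reports no verdict.
The state is a dict: "t": time; "q": joint angles; "joint_vel": joint speeds; "joint_torque": joint torques, N m; "eef_pos": TCP position; "tool_rot": TCP orientation; "contact_force": force on the tool from outside, world axes, zero at the start; "torque": the same for the moment, N m; "gripper_width": opening from 0.0 (shut) to 1.0 (fully open).
Only numpy, scipy, OpenCV 4.12 (cv2) and the standard library are available. Lean on these libraries where they do the work, as an engineer would, in place of code of your own. Each camera call takes 0.05 s, during which the arm holds its last target.

## Working session

There is one attempt and no reset: what is moved stays moved. The work goes in short steps, Python scripts to look and compute and a tool call to move; the robot and the scene stay as the last step left them, time stands still between calls to the robot, and variables do not carry over. Pictures are saved under pics/ and viewed, and the job is handed in when it is done.

Besides the shell and the picture viewer there is one more tool, called as name(argument=value, ...) on one line, values as JSON. play_rows: Moves the arm, as the interface text tells. Shift numbers are shares of 400 mm and turn numbers shares of 360 degrees, none past 1 either way. Its arguments: {"type":"object","properties":{"motion":{"type":"array"},"fingers":{"type":"number"},"grip_force":{"type":"number"}},"required":["motion"]}

```bash
mkdir -p pics; cat > h.py <<'E'
import numpy as np,cv2
from station import bot
def cam(n,save=None):
    d=bot.read_camera(n)
    if save: cv2.imwrite('pics/'+save,cv2.cvtColor(d['pixels'],cv2.COLOR_RGB2BGR))
    return d
def f(d): return 210/np.tan(np.radians(d['fovy'])/2)
def ray(d,u,v):
    r=np.array([(u-d['cx'])/f(d),(v-d['cy'])/f(d),1.]);P=np.array(d['pose']);return P[:3,3],P[:3,:3]@r
def plane(d,u,v,z):
    o,r=ray(d,u,v);return o+r*(z-o[2])/r[2]
def depth(d,u,v):
    o,r=ray(d,u,v);return o+r*d['range_z'][int(round(v)),int(round(u))]
def cloud(d):
    H,W=d['range_z'].shape;v,u=np.mgrid[:H,:W];z=d['range_z']
    p=np.stack([(u-d['cx'])/f(d)*z,(v-d['cy'])/f(d)*z,z],-1);P=np.array(d['pose']);return p@P[:3,:3].T+P[:3,3]
E
python3 - <<'E'
from h import *
o=bot.get_obs();print(o)
for n in('side','top'):
    d=cam(n,n+'0.png');print(n,d['fovy'],d['cx'],d['cy'],np.round(d['pose'],3).tolist())
E
```

```text
{'t': 0.0, 'q': array([-1.40609628,  0.47782126,  0.02234495,  1.55646479, -0.01150781,
        1.10929854, -0.08309562]), 'joint_vel': array([-0.00030349, -0.00040554,  0.00057889, -0.00183776, -0.00072332,
        0.00024083, -0.001709  ]), 'joint_torque': array([ 1.11590607e-04, -5.96457553e+01,  1.60776079e+00, -2.81193209e+01,
        1.23969972e-02,  9.47008986e-03,  1.76664128e-05]), 'eef_pos': array([0.18171883, 0.64945553, 0.230306  ]), 'tool_rot': array([-5.95126494e-05,  1.35968626e-01,  9.90712705e-01, -9.29959521e-04]), 'contact_force': array([ 0.0268015 ,  0.39460075, -0.39842593]), 'torque': array([-0.00659689,  0.02840296,  0.03041891]), 'gripper_width': 0.9982877022589965}
side 51.69290216190968 279.645391671729 212.3014112156838 [[1.0, 0.016, -0.001, 0.517], [0.011, -0.661, 0.75, -0.668], [0.011, -0.75, -0.661, 0.682], [0.0, 0.0, 0.0, 1.0]]
top 47.043170030511014 279.24876676526793 221.89443689286506 [[0.158, -0.966, 0.204, 0.314], [-0.987, -0.154, 0.033, 0.022], [-0.0, -0.207, -0.978, 1.06], [0.0, 0.0, 0.0, 1.0]]
```

View pics/side0.png

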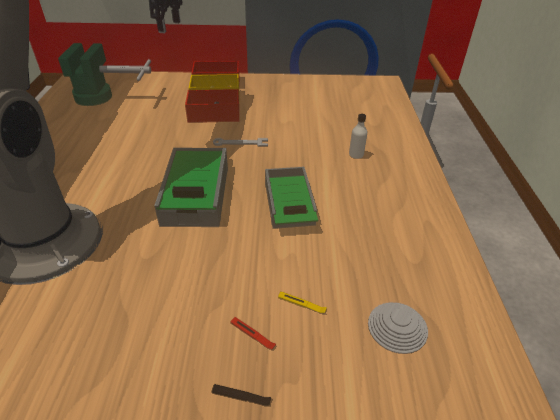

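View pics/top0.png

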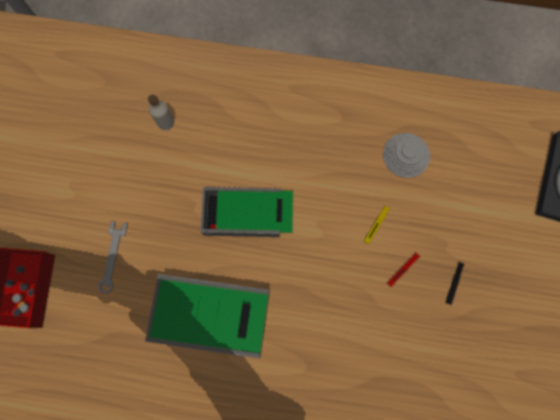

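The side view shows two boxes: a large one at (195,188) and a small one at (290,197). It also shows three levers: red (253,333), yellow (302,302) and black (241,395). In the top view the boxes are at (208,315) and (248,211), and the levers are red (404,269), yellow (376,225) and black (455,283). I choose the small box, whose rib is at top (280,210), and the red lever.

```bash
cat > m.py <<'E'
from h import *
def comp(mask,near):
    n,l,s,c=cv2.connectedComponentsWithStats(mask.astype(np.uint8))
    b=[i for i in range(1,n) if s[i,4]>15]
    i=min(b,key=lambda i:np.hypot(*(c[i]-near)));return l==i,c[i],s[i,4]
def hsv(d): return cv2.cvtColor(d['pixels'],cv2.COLOR_RGB2HSV)
E
python3 - <<'E'
from m import *
T=cam('top');S=cam('side')
for nm,d,nr,nl,ng in(('top',T,(280,210),(404,269),(248,211)),('side',S,(295,210),(253,333),(290,195))):
    h=hsv(d);C=cloud(d)
    red=((h[...,0]<6)|(h[...,0]>174))&(h[...,1]>170)&(h[...,2]>80)
    m,c,a=comp(red,nl);P=C[m];print(nm,'lever',c,a,'z med',np.median(P[:,2]),'plane',plane(d,*c,.006))
    v,u=np.nonzero(m);Q=np.array([plane(d,x,y,.006)[:2] for x,y in zip(u,v)])
    r=cv2.minAreaRect(Q.astype(np.float32)*1000);print(r, np.round(cv2.boxPoints(r)))
    g=(h[...,0]>50)&(h[...,0]<75)&(h[...,1]>120)
    m,c,a=comp(g,ng);print('plate z',np.median(C[m][:,2]),a)
    mf=cv2.morphologyEx(m.astype(np.uint8),cv2.MORPH_CLOSE,np.ones((15,15)))
    v,u=np.nonzero(mf);Q=np.array([plane(d,x,y,.042)[:2] for x,y in zip(u,v)])
    r=cv2.minAreaRect(Q.astype(np.float32)*1000);print('plate',r,np.round(cv2.boxPoints(r)).tolist())
    dk=(h[...,2]<45)
    m,c,a=comp(dk&(mf>0),nr);print('rib',c,a,'z',np.percentile(C[m][:,2],[10,50,90]),plane(d,*c,.055))
    tp=m&(C[...,2]>.052)
    if tp.any():print('ribtop pts',C[tp].mean(0),cv2.minAreaRect(C[tp][:,:2].astype(np.float32)*1000),tp.sum())
    print('bench z',np.median(C[300:330,300:330,2]) )
a=T['pixels'][160:260,180:320];b=S['pixels'][150:250,240:340]
cv2.imwrite('pics/c1.png',cv2.cvtColor(np.hstack([cv2.resize(a,(420,300)),cv2.resize(b,(300,300))]),cv2.COLOR_RGB2BGR))
a=T['pixels'][190:310,350:480];b=S['pixels'][280:410,200:340]
cv2.imwrite('pics/c2.png',cv2.cvtColor(np.hstack([cv2.resize(a,(390,360)),cv2.resize(b,(390,360))]),cv2.COLOR_RGB2BGR))
E
```

```text
top lever [402.64171123 269.46524064] 187 z med 0.007917041490869359 plane [ 0.47116584 -0.22671503  0.006     ]
((471.768798828125, -227.2493896484375), (10.160355567932129, 90.76856994628906), 53.79391098022461) [[ 432. -205.]
 [ 505. -258.]
 [ 511. -250.]
 [ 438. -196.]]
plate z 0.042400812276754185 2842
plate ((543.6981811523438, 114.54374694824219), (89.66841125488281, 165.39935302734375), 7.353784561157227) [[489.0, 191.0], [510.0, 27.0], [599.0, 38.0], [578.0, 202.0]]
rib [278.85294118 210.51470588] 68 z [0.05609372 0.05811434 0.06026613] [0.54789643 0.05979981 0.055     ]
ribtop pts [0.54353296 0.0590915  0.07299341] ((441.58392333984375, 43.62366485595703), (259.3416748046875, 6.400588035583496), 9.049379348754883) 68
bench z 0.00022695651305104647
side lever [254.        334.0620155] 258 z med 0.006035530820014123 plane [ 0.47389095 -0.23151883  0.006     ]
((470.35162353515625, -228.57113647460938), (12.648290634155273, 92.6957778930664), 53.427894592285156) [[ 429. -206.]
 [ 504. -261.]
 [ 511. -251.]
 [ 437. -196.]]
plate z 0.04044334757966833 1460
plate ((541.5120239257812, 110.2441635131836), (93.40797424316406, 162.9990692138672), 7.801260948181152) [[484.0, 185.0], [506.0, 23.0], [599.0, 36.0], [577.0, 197.0]]Traceback (most recent call last):
  File "<stdin>", line 15, in <module>
  File "m.py", line 5, in comp
    i=min(b,key=lambda i:np.hypot(*(c[i]-near)));return l==i,c[i],s[i,4]
ValueError: min() iterable argument is empty
```

```bash
python3 - <<'E'
from m import *
T=cam('top');S=cam('side')
for n,d,(u0,u1,v0,v1) in(('top',T,(195,300,175,245)),('side',S,(255,325,160,235))):
    C=cloud(d)[v0:v1,u0:u1].reshape(-1,3);h=hsv(d)[v0:v1,u0:u1].reshape(-1,3)
    # rib
    ok=(h[:,2]<70)&(C[:,2]>.050)&(C[:,2]<.066)
    Q=C[ok];Q=Q[np.abs(Q[:,1]-.06)<.06];print(n,'rib',len(Q),Q.mean(0),cv2.minAreaRect(Q[:,:2].astype(np.float32)*1000))
    # whole-box grey lips  z~.046, non green
    g=(h[:,0]>45)&(h[:,0]<80)&(h[:,1]>120)
    ok=(C[:,2]>.03)&(C[:,2]<.052)&~g
    print('box grey',cv2.minAreaRect(C[ok][:,:2].astype(np.float32)*1000),ok.sum())
a=T['pixels'][160:260,180:320];b=S['pixels'][150:250,240:340]
cv2.imwrite('pics/c1.png',cv2.cvtColor(np.hstack([cv2.resize(a,(420,300)),cv2.resize(b,(300,300))]),cv2.COLOR_RGB2BGR))
a=T['pixels'][190:310,350:480];b=S['pixels'][280:410,200:340]
cv2.imwrite('pics/c2.png',cv2.cvtColor(np.hstack([cv2.resize(a,(390,360)),cv2.resize(b,(390,360))]),cv2.COLOR_RGB2BGR))
E
```

```text
top rib 109 [0.54956203 0.05970587 0.05808885] ((549.6790161132812, 59.78369903564453), (47.37311553955078, 8.596506118774414), 9.023585319519043)
box grey ((541.3267211914062, 127.99568939208984), (101.3195571899414, 197.9652862548828), 7.8128814697265625) 858
side rib 116 [0.54851103 0.05689857 0.05533095] ((548.4539184570312, 58.762351989746094), (48.238643646240234, 14.972917556762695), 10.262232780456543)
box grey ((539.2022705078125, 128.24139404296875), (100.86398315429688, 202.57049560546875), 7.892782211303711) 693
```

View pics/c1.png

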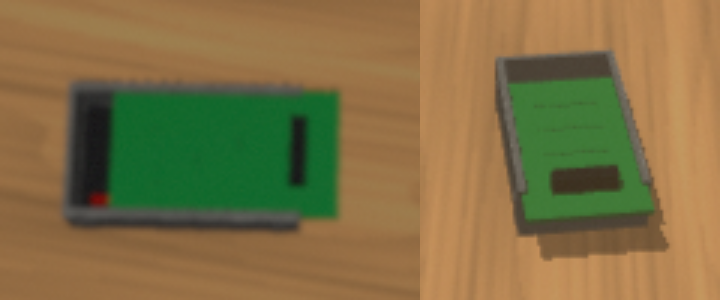

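View pics/c2.png

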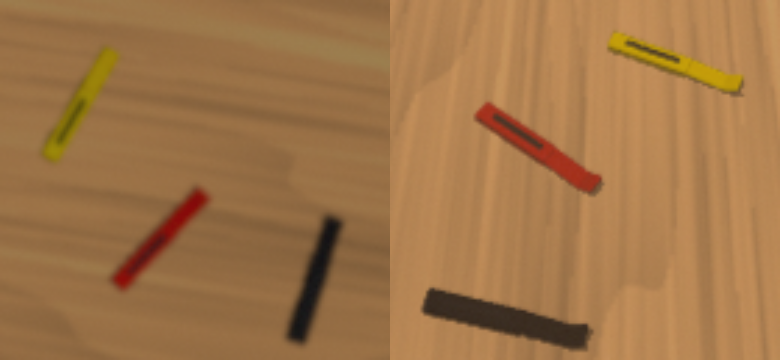

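The crops confirm the choices. In the small box (left picture) red shows in the uncovered strip at about crop (98,200). The red lever's handle (with the slot) is at upper left in the side view, and its blade tip at lower right. Heights agree with the text: plate 0.042/0.040, rib 0.058/0.055, lever 0.008/0.006.

```bash
cat > g.py <<'E'
import sys
from h import *
from scipy.spatial.transform import Rotation as R
def rel(x,y,z,yaw):
    o=bot.get_obs();q=o['tool_rot'];A=R.from_quat([q[1],q[2],q[3],q[0]])
    best=None
    for k in(0,180):
        a=np.radians(yaw+k);yt=np.array([np.cos(a),np.sin(a),0]);zt=np.array([0,0,-1.]);xt=np.cross(yt,zt)
        G=R.from_matrix(np.stack([xt,yt,zt],1));rv=(A.inv()*G).as_rotvec()
        if best is None or np.linalg.norm(rv)<np.linalg.norm(best):best=rv
    s=A.inv().apply(np.array([x,y,z])-o['eef_pos'])
    yt=A.apply([0,1,0])
    print('t',round(o['t'],2),'pos',np.round(o['eef_pos'],4),'jaw yaw',round(np.degrees(np.arctan2(yt[1],yt[0])),1),'tilt z',np.round(A.apply([0,0,1]),3),'F',np.round(o['contact_force'],1),'w',round(o['gripper_width']*85.4,1))
    print('q',np.round(o['q'],2))
    print('shift',np.round(s/.4,4),'turn',np.round(best/(2*np.pi),4))
if __name__=='__main__': rel(*map(float,sys.argv[1:5]))
E
python3 g.py 0.5495 0.0595 0.2 97.8
python3 - <<'E'
from m import *
T=cam('top')
print(plane(T,160,112,.06), plane(T,113,260,.0))
E
```

```text
t 0.3 pos [0.1818 0.6499 0.231 ] jaw yaw 74.4 tilt z [-0.    -0.001 -1.   ] F [0.4 0.1 0.4] w 85.4
q [-1.41  0.48  0.02  1.56 -0.01  1.11 -0.08]
shift [-1.2829 -1.1736  0.0782] turn [-0.0001 -0.     -0.0651]
[0.72748785 0.35645488 0.06      ] [0.39204186 0.40604142 0.        ]
```

play_rows(motion=[[[-0.64, -0.587, 0.04], [0, 0, -0.065]], [[-0.64, -0.587, 0.04], [0, 0, -0.065]], [[-0.64, -0.587, 0.04], [0, 0, -0.065]], [[-0.64, -0.587, 0.04], [0, 0, -0.065]], [[-0.64, -0.587, 0.04], [0, 0, -0.065]], [[-0.64, -0.587, 0.04], [0, 0, -0.065]], [[-0.64, -0.587, 0.04], [0, 0, -0.065]], [[-0.64, -0.587, 0.04], [0, 0, -0.065]]], fingers=45, grip_force=50)

```text
t: 1.15
eef_pos: [0.3692, 0.3479, 0.2151]
tool_rot: [0.0, -0.062, 0.998, -0.002]
contact_force: [0.2, -0.1, 0.3]
gripper_width: 0.525
```

```bash
python3 g.py 0.5495 0.0595 0.15 97.8
```

```text
t 1.15 pos [0.3692 0.3479 0.2151] jaw yaw 97.2 tilt z [ 0.001 -0.003 -1.   ] F [ 0.2 -0.1  0.3] w 44.8
q [-0.92  0.22  0.05  1.97 -0.01  0.95  0.83]
shift [-0.3574 -0.7711  0.1656] turn [-0.0006  0.0001 -0.0018]
```

play_rows(motion=[[[-0.357, -0.771, 0.166], [0, 0, -0.002]], [[-0.357, -0.771, 0.166], [0, 0, -0.002]], [[-0.357, -0.771, 0.166], [0, 0, -0.002]], [[-0.357, -0.771, 0.166], [0, 0, -0.002]], [[-0.357, -0.771, 0.166], [0, 0, -0.002]], [[-0.357, -0.771, 0.166], [0, 0, -0.002]], [[-0.357, -0.771, 0.166], [0, 0, -0.002]], [[-0.357, -0.771, 0.166], [0, 0, -0.002]]])

```text
t: 1.95
eef_pos: [0.5516, 0.0525, 0.1492]
tool_rot: [0.001, -0.064, 0.998, -0.004]
contact_force: [-0.2, -0.0, 0.1]
gripper_width: 0.528
```

```bash
python3 g.py 0.5495 0.0595 0.048 97.8; python3 -c "
from h import *
cam('side','s1.png')"
```

```text
t 1.95 pos [0.5516 0.0525 0.1492] jaw yaw 97.4 tilt z [ 0.002 -0.007 -1.   ] F [-0.2 -0.   0.1] w 45.1
q [-0.39  0.38  0.22  1.94 -0.1   0.83  1.58]
shift [0.0032 0.0197 0.2529] turn [-0.0011  0.0002 -0.0012]
```

View pics/s1.png

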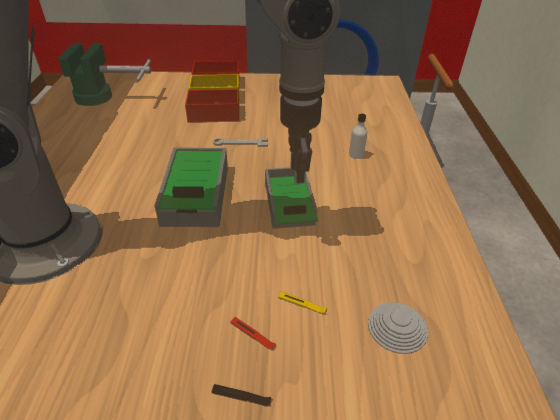

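The gripper hangs above the small box near (302,180), in line with the rib at (295,210). I'm descending.

play_rows(motion=[[[0.003, 0.02, 0.08], [-0.001, 0, -0.001]], [[0.003, 0.02, 0.15], [-0.001, 0, -0.001]], [[0.003, 0.02, 0.2], [-0.001, 0, -0.001]], [[0.003, 0.02, 0.235], [-0.001, 0, -0.001]], [[0.003, 0.02, 0.25], [-0.001, 0, -0.001]], [[0.003, 0.02, 0.25], [-0.001, 0, -0.001]], [[0.003, 0.02, 0.25], [-0.001, 0, -0.001]]])

```text
t: 2.7
eef_pos: [0.5492, 0.063, 0.0501]
tool_rot: [0.001, -0.069, 0.998, 0.001]
contact_force: [0.2, -0.3, 0.5]
gripper_width: 0.527
```

```bash
python3 g.py 0.5495 0.0595 0.047 97.8; python3 -c "
from h import *
d=cam('side');cv2.imwrite('pics/s2.png',cv2.resize(cv2.cvtColor(d['pixels'],4)[100:260,200:380],(720,640))[:600])
d=cam('top');cv2.imwrite('pics/t2.png',cv2.resize(cv2.cvtColor(d['pixels'],4)[150:260,180:320],(700,550)))"
```

```text
t 2.7 pos [0.5492 0.063  0.0501] jaw yaw 97.9 tilt z [ 0.002  0.001 -1.   ] F [ 0.2 -0.3  0.5] w 45.0
q [-0.36  0.52  0.17  2.   -0.15  0.63  1.62]
shift [ 0.0004 -0.0088  0.0077] turn [0.0002 0.0003 0.0002]
```

View pics/s2.png

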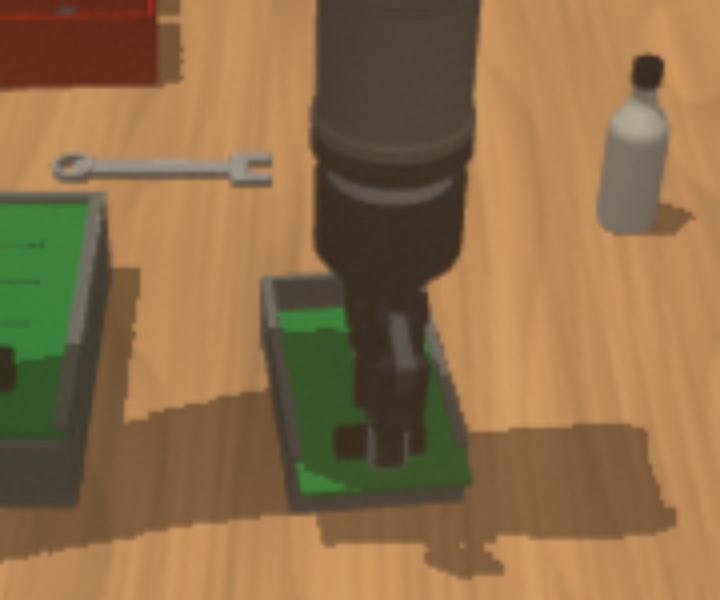

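The fingers straddle the rib, with the near finger at (388,445) in front of the black rib at (350,440). Next I close the fingers.

play_rows(motion=[[[0, -0.009, 0.006], [0, 0, 0]], [[0, -0.009, 0.006], [0, 0, 0]], [[0, -0.009, 0.006], [0, 0, 0]], [[0, -0.009, 0.006], [0, 0, 0]], [[0, -0.009, 0.006], [0, 0, 0]], [[0, -0.009, 0.006], [0, 0, 0]], [[0, -0.009, 0.006], [0, 0, 0]], [[0, -0.009, 0.006], [0, 0, 0]]], fingers=0)

```text
t: 3.6
eef_pos: [0.5501, 0.0589, 0.0484]
tool_rot: [0.001, -0.068, 0.998, 0.0]
contact_force: [-1.0, -1.2, 6.0]
gripper_width: 0.119
```

```bash
python3 g.py 0.5495 0.0595 0.047 97.8
```

```text
t 3.6 pos [0.5501 0.0589 0.0484] jaw yaw 97.8 tilt z [ 0.003  0.001 -1.   ] F [-1.  -1.2  6. ] w 10.2
q [-0.35  0.53  0.17  2.   -0.15  0.62  1.62]
shift [0.0013 0.0016 0.0034] turn [0.0001 0.0004 0.0001]
```

play_rows(motion=[[[0, -0.03, 0], [0, 0, 0]], [[0, -0.07, 0], [0, 0, 0]], [[0, -0.11, 0], [0, 0, 0]], [[0, -0.15, 0], [0, 0, 0]], [[0, -0.18, 0], [0, 0, 0]], [[0, -0.21, 0], [0, 0, 0]], [[0, -0.23, 0], [0, 0, 0]], [[0, -0.23, 0], [0, 0, 0]]])

```text
t: 4.4
eef_pos: [0.5631, -0.0342, 0.0484]
tool_rot: [0.002, -0.067, 0.998, -0.0]
contact_force: [-0.0, -1.1, 5.4]
gripper_width: 0.12
```

```bash
python3 g.py 0.5627 -0.0335 0.047 97.8; python3 -c "
from h import *
d=cam('side');cv2.imwrite('pics/s3.png',cv2.resize(cv2.cvtColor(d['pixels'],4)[130:290,200:380],(720,640))[:600])
d=cam('top');cv2.imwrite('pics/t3.png',cv2.resize(cv2.cvtColor(d['pixels'],4)[150:260,180:360],(720,440)))"
```

```text
t 4.4 pos [ 0.5631 -0.0342  0.0484] jaw yaw 97.7 tilt z [ 0.003  0.    -1.   ] F [-0.  -1.1  5.4] w 10.3
q [-0.18  0.54  0.17  1.97 -0.15  0.64  1.79]
shift [0.0007 0.0019 0.0035] turn [-0.      0.0005 -0.0003]
```

View pics/s3.png

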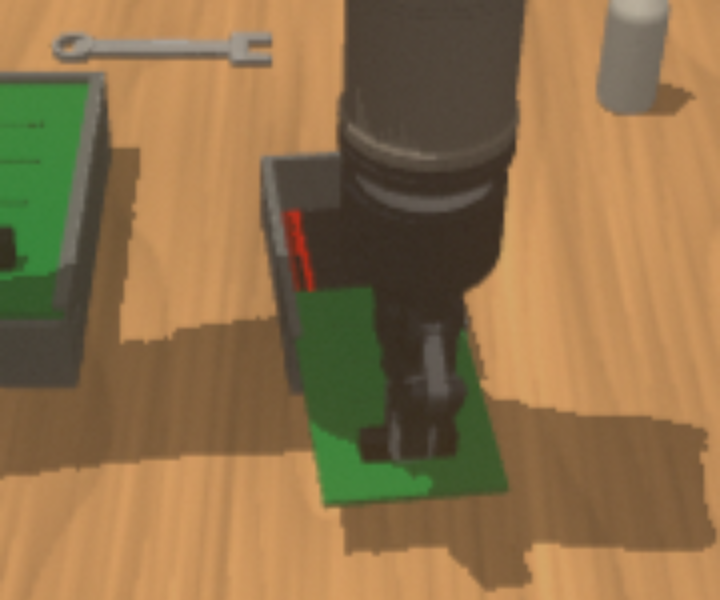

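View pics/t3.png

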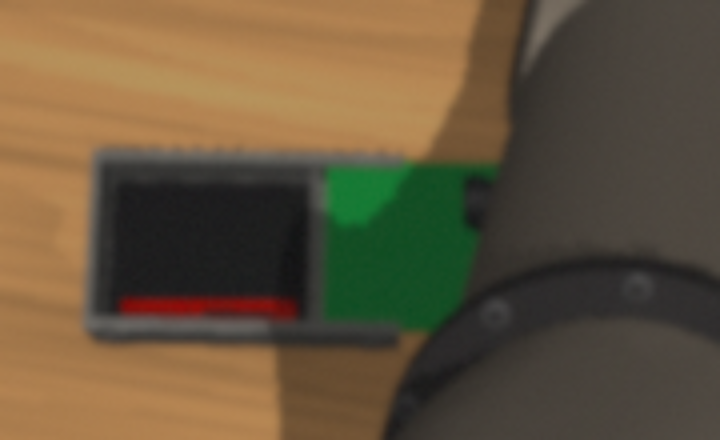

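The lid is back: the divider (top crop 318,240) and the whole bay, with the box lever along its lower edge, are uncovered. I now release and lift.

play_rows(motion=[[[0, 0, 0], [0, 0, 0]], [[0, 0, 0], [0, 0, 0]], [[0, 0, 0], [0, 0, 0]], [[0, 0, 0], [0, 0, 0]], [[0, 0, -0.05], [0, 0, 0]], [[0, 0, -0.15], [0, 0, 0]], [[0, 0, -0.26], [0, 0, 0]], [[0, 0, -0.26], [0, 0, 0]]], fingers=40)

```text
t: 5.3
eef_pos: [0.5664, -0.0329, 0.158]
tool_rot: [0.007, -0.068, 0.998, 0.0]
contact_force: [1.1, -0.6, -0.8]
gripper_width: 0.47
```

```bash
python3 g.py 0.463 -0.222 0.10 53.4
```

```text
t 5.3 pos [ 0.5664 -0.0329  0.158 ] jaw yaw 97.8 tilt z [ 0.013  0.001 -1.   ] F [ 1.1 -0.6 -0.8] w 40.1
q [-0.22  0.38  0.21  1.91 -0.11  0.85  1.75]
shift [ 0.322  -0.4332  0.141 ] turn [0.0008 0.002  0.1233]
```

play_rows(motion=[[[0.322, -0.433, 0.12], [0.001, 0.002, 0.123]], [[0.322, -0.433, 0.12], [0.001, 0.002, 0.123]], [[0.322, -0.433, 0.12], [0.001, 0.002, 0.123]], [[0.322, -0.433, 0.12], [0.001, 0.002, 0.123]], [[0.322, -0.433, 0.12], [0.001, 0.002, 0.123]], [[0.322, -0.433, 0.12], [0.001, 0.002, 0.123]], [[0.322, -0.433, 0.12], [0.001, 0.002, 0.123]], [[0.322, -0.433, 0.12], [0.001, 0.002, 0.123]]])

```text
t: 6.1
eef_pos: [0.4639, -0.2204, 0.1083]
tool_rot: [0.0, 0.311, 0.95, -0.0]
contact_force: [-0.4, -0.0, 0.1]
gripper_width: 0.468
```

```bash
python3 g.py 0.463 -0.222 0.005 53.5;python3 -c "
from h import *
d=cam('side');cv2.imwrite('pics/s4.png',cv2.resize(cv2.cvtColor(d['pixels'],4)[200:400,150:400],(750,600)))"
```

```text
t 6.1 pos [ 0.4639 -0.2204  0.1083] jaw yaw 53.8 tilt z [ 0.    -0.001 -1.   ] F [-0.4 -0.   0.1] w 40.0
q [-0.02  0.4   0.42  2.07 -0.24  0.72  1.5 ]
shift [-0.0004 -0.0044  0.2584] turn [-0.0001  0.0001  0.0008]
```

View pics/s4.png

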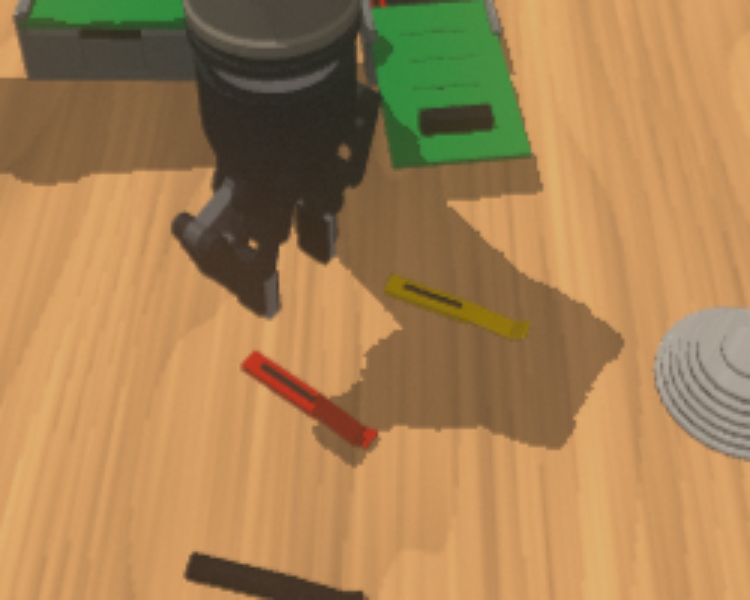

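The open jaws are lined up across the red lever (250–375, 360–440), and the yellow one is clear of them. I'm descending.

play_rows(motion=[[[0, -0.004, 0.08], [0, 0, 0]], [[0, -0.004, 0.15], [0, 0, 0]], [[0, -0.004, 0.2], [0, 0, 0]], [[0, -0.004, 0.23], [0, 0, 0]], [[0, -0.004, 0.25], [0, 0, 0]], [[0, -0.004, 0.255], [0, 0, 0]], [[0, -0.004, 0.255], [0, 0, 0]], [[0, -0.004, 0.255], [0, 0, 0]]])

```text
t: 6.95
eef_pos: [0.4637, -0.2219, 0.0072]
tool_rot: [0.001, 0.311, 0.95, -0.0]
contact_force: [0.2, 1.1, 0.0]
gripper_width: 0.467
```

```bash
python3 g.py 0.463 -0.222 0.003 53.5;python3 -c "
from h import *
d=cam('side');cv2.imwrite('pics/s5.png',cv2.resize(cv2.cvtColor(d['pixels'],4)[260:380,180:330],(750,600)))"
```

```text
t 6.95 pos [ 0.4637 -0.2219  0.0072] jaw yaw 53.8 tilt z [ 0.002 -0.001 -1.   ] F [0.2 1.1 0. ] w 39.9
q [ 0.07  0.58  0.32  2.11 -0.36  0.51  1.6 ]
shift [ 0.0013 -0.0011  0.0104] turn [-0.      0.0004  0.0008]
```

View pics/s5.png

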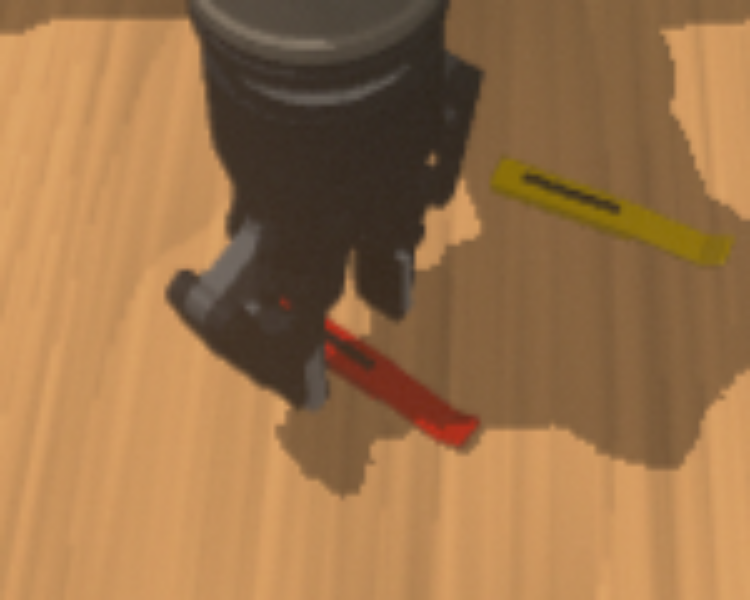

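The jaws straddle the handle near the middle. I go down 4 mm and close.

play_rows(motion=[[[0.001, -0.001, 0.01], [0, 0, 0]], [[0.001, -0.001, 0.01], [0, 0, 0]], [[0.001, -0.001, 0.01], [0, 0, 0]], [[0.001, -0.001, 0.01], [0, 0, 0]], [[0.001, -0.001, 0.01], [0, 0, 0]], [[0.001, -0.001, 0.01], [0, 0, 0]], [[0.001, -0.001, 0.01], [0, 0, 0]], [[0.001, -0.001, 0.01], [0, 0, 0]]], fingers=0, grip_force=40)

```text
t: 7.8
eef_pos: [0.4632, -0.2221, 0.0034]
tool_rot: [0.001, 0.311, 0.95, -0.0]
contact_force: [-1.3, -0.0, 5.4]
gripper_width: 0.146
```

```bash
python3 g.py 0.463 -0.222 0.12 53.5
```

```text
t 7.8 pos [ 0.4632 -0.2221  0.0034] jaw yaw 53.8 tilt z [ 0.002 -0.001 -1.   ] F [-1.3 -0.   5.4] w 12.5
q [ 0.08  0.58  0.31  2.11 -0.36  0.5   1.6 ]
shift [-2.000e-04 -1.000e-04 -2.916e-01] turn [0.     0.0004 0.0008]
```

play_rows(motion=[[[0, 0, -0.04], [0, 0, 0]], [[0, 0, -0.12], [0, 0, 0]], [[0, 0, -0.22], [0, 0, 0]], [[0, 0, -0.32], [0, 0, 0]], [[0, 0, -0.37], [0, 0, 0]], [[0, 0, -0.37], [0, 0, 0]]])

```text
t: 8.4
eef_pos: [0.4647, -0.2226, 0.154]
tool_rot: [0.004, 0.311, 0.95, -0.0]
contact_force: [0.9, 0.1, 0.4]
gripper_width: 0.142
```

```bash
python3 - <<'E'
from m import *
d=cam('side');cv2.imwrite('pics/s6.png',cv2.resize(cv2.cvtColor(d['pixels'],4)[170:350,150:390],(800,600)))
T=cam('top')
# box geometry now from grey+ whole top outline, lid out
for n,d,(u0,u1,v0,v1) in(('top',T,(195,285,175,245)),('side',d,(255,325,160,235))):
    C=cloud(d)[v0:v1,u0:u1].reshape(-1,3);h=hsv(d)[v0:v1,u0:u1].reshape(-1,3)
    g=(h[:,0]>45)&(h[:,0]<80)&(h[:,1]>120)
    ok=(C[:,2]>.043)&(C[:,2]<.050)&~g
    r=cv2.minAreaRect(C[ok][:,:2].astype(np.float32)*1000)
    print(n,ok.sum(),r,np.round(cv2.boxPoints(r)).tolist())
h=hsv(T);red=((h[...,0]<6)|(h[...,0]>174))&(h[...,1]>150)&(h[...,2]>50)
m,c,a=comp(red,(230,228));v,u=np.nonzero(m);Q=np.array([plane(T,x,y,.012)[:2] for x,y in zip(u,v)])
print('boxlever',c,a,np.median(cloud(T)[m][:,2]),cv2.minAreaRect(Q.astype(np.float32)*1000))
E
python3 g.py .54 .16 .15 7.8
```

```text
top 576 ((539.6586303710938, 141.5194549560547), (101.01685333251953, 171.0422821044922), 7.814228057861328) [[478.0, 219.0], [501.0, 50.0], [601.0, 64.0], [578.0, 233.0]]
side 250 ((537.218505859375, 142.20892333984375), (100.05511474609375, 172.13609313964844), 7.872948169708252) [[476.0, 221.0], [499.0, 50.0], [599.0, 64.0], [575.0, 234.0]]
boxlever [232.07920792 225.82673267] 202 0.011759578452021913 ((506.71124267578125, 158.49757385253906), (9.047134399414062, 97.70409393310547), 9.06874942779541)
t 8.5 pos [ 0.4627 -0.2216  0.151 ] jaw yaw 53.8 tilt z [ 0.002 -0.001 -1.   ] F [-0.6  0.8 -1.1] w 12.1
q [-0.06  0.33  0.46  2.04 -0.2   0.81  1.46]
shift [0.4077 0.8838 0.0019] turn [0.0002 0.0003 0.1277]
```

View pics/s6.png

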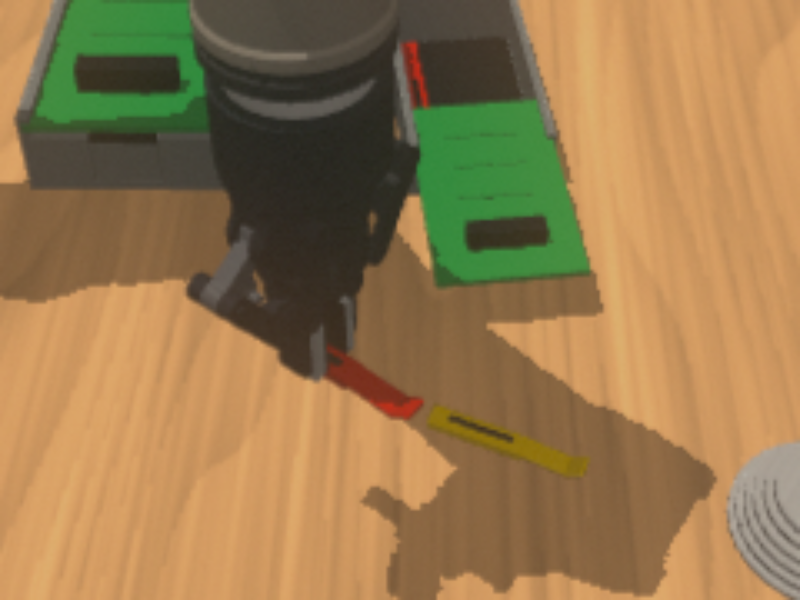

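The lever is held level, clear of the bench (330–420, 350–415), and the lid has stayed out. The box is fitted consistently from both views: centre (0.539, 0.142), yaw 97.85°, outline 101×171 mm. The target grip pose is (0.5444, 0.1754), with jaws at 7.85°.

```bash
python3 g.py .5444 .1754 .14 7.85
```

```text
t 8.5 pos [ 0.4627 -0.2216  0.151 ] jaw yaw 53.8 tilt z [ 0.002 -0.001 -1.   ] F [-0.6  0.8 -1.1] w 12.1
q [-0.06  0.33  0.46  2.04 -0.2   0.81  1.46]
shift [0.4217 0.9213 0.0269] turn [0.0002 0.0003 0.1276]
```

play_rows(motion=[[[0.422, 0.921, 0.02], [0, 0, 0.128]], [[0.422, 0.921, 0.02], [0, 0, 0.128]], [[0.422, 0.921, 0.02], [0, 0, 0.128]], [[0.422, 0.921, 0.02], [0, 0, 0.128]], [[0.422, 0.921, 0.02], [0, 0, 0.128]], [[0.422, 0.921, 0.02], [0, 0, 0.128]], [[0.422, 0.921, 0.02], [0, 0, 0.128]], [[0.422, 0.921, 0.02], [0, 0, 0.128]]])

```text
t: 9.3
eef_pos: [0.5382, 0.1531, 0.1412]
tool_rot: [0.001, 0.658, 0.753, -0.001]
contact_force: [2.1, 0.1, -0.0]
gripper_width: 0.145
```

```bash
python3 g.py .5444 .1754 .09 7.85
```

```text
t 9.3 pos [0.5382 0.1531 0.1412] jaw yaw 7.7 tilt z [-0.001 -0.003 -1.   ] F [ 2.1  0.1 -0. ] w 12.4
q [-0.81  0.44  0.54  1.95 -0.29  0.84  0.02]
shift [0.0536 0.0229 0.1279] turn [-0.0002  0.0004 -0.0004]
```

play_rows(motion=[[[0.054, 0.023, 0.03], [0, 0, 0]], [[0.054, 0.023, 0.08], [0, 0, 0]], [[0.054, 0.023, 0.13], [0, 0, 0]], [[0.054, 0.023, 0.16], [0, 0, 0]], [[0.054, 0.023, 0.16], [0, 0, 0]], [[0.054, 0.023, 0.16], [0, 0, 0]]])

```text
t: 9.9
eef_pos: [0.5443, 0.1749, 0.0768]
tool_rot: [0.001, 0.658, 0.753, -0.002]
contact_force: [-0.1, -0.6, 0.1]
gripper_width: 0.148
```

```bash
python3 - <<'E'
from h import *
d=cam('side');a=cv2.resize(cv2.cvtColor(d['pixels'],4)[110:250,230:350],(480,560))
d=cam('top');b=cv2.resize(cv2.cvtColor(d['pixels'],4)[170:310,190:270],(320,560))
cv2.imwrite('pics/s7.png',np.hstack([a,b]))
E
python3 g.py .5444 .1754 .010 7.85
```

```text
t 10.0 pos [0.545  0.1754 0.0778] jaw yaw 7.7 tilt z [ 0.    -0.002 -1.   ] F [-0.8  0.5 -0.1] w 12.2
q [-0.79  0.55  0.48  1.95 -0.36  0.73  0.04]
shift [ 0.0007 -0.0015  0.1695] turn [ 0.      0.0004 -0.0005]
```

View pics/s7.png

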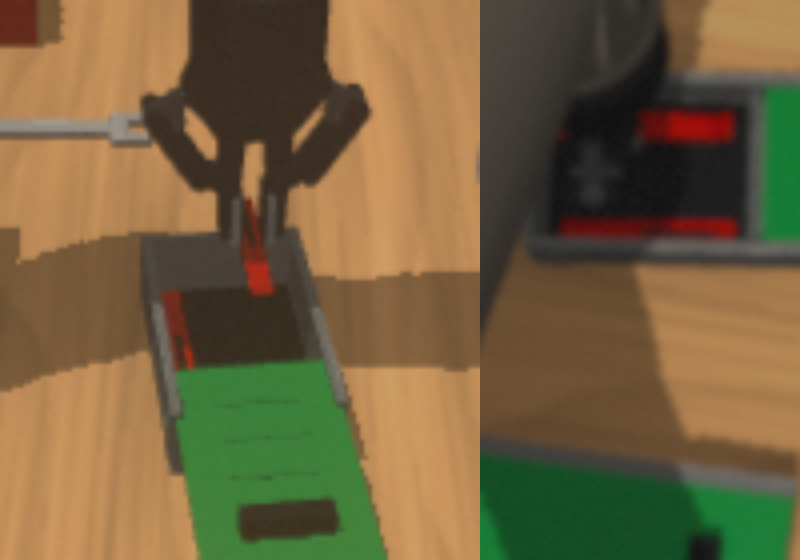

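The lever is level over the bay, parallel to the box lever, with its tip towards the divider. I shift it 5 mm towards the bay's middle line for finger clearance and lower it in stages.

```bash
python3 g.py .5396 .1747 .010 7.85
```

```text
t 10.0 pos [0.545  0.1754 0.0778] jaw yaw 7.7 tilt z [ 0.    -0.002 -1.   ] F [-0.8  0.5 -0.1] w 12.2
q [-0.79  0.55  0.48  1.95 -0.36  0.73  0.04]
shift [ 0.0006 -0.0136  0.1695] turn [ 0.      0.0004 -0.0005]
```

play_rows(motion=[[[0, -0.014, 0.02], [0, 0, 0]], [[0, -0.014, 0.05], [0, 0, 0]], [[0, -0.014, 0.08], [0, 0, 0]], [[0, -0.014, 0.11], [0, 0, 0]], [[0, -0.014, 0.135], [0, 0, 0]], [[0, -0.014, 0.15], [0, 0, 0]], [[0, -0.014, 0.16], [0, 0, 0]], [[0, -0.014, 0.16], [0, 0, 0]]])

```text
t: 10.8
eef_pos: [0.5393, 0.1743, 0.0133]
tool_rot: [0.001, 0.658, 0.753, -0.001]
contact_force: [0.1, -0.6, -0.5]
gripper_width: 0.139
```

```bash
python3 - <<'E'
from h import *
d=cam('side');a=cv2.resize(cv2.cvtColor(d['pixels'],4)[110:250,230:350],(480,560))
d=cam('top');b=cv2.resize(cv2.cvtColor(d['pixels'],4)[170:310,190:270],(320,560))
cv2.imwrite('pics/s8.png',np.hstack([a,b]))
E
python3 g.py .5396 .1747 .0085 7.85
```

```text
t 10.9 pos [0.5397 0.1744 0.014 ] jaw yaw 7.7 tilt z [ 0.001 -0.002 -1.   ] F [ 0.4  0.8 -0.8] w 12.5
q [-0.74  0.64  0.41  1.99 -0.43  0.6   0.09]
shift [ 0.0007 -0.0002  0.0138] turn [ 0.0001  0.0004 -0.0005]
```

View pics/s8.png

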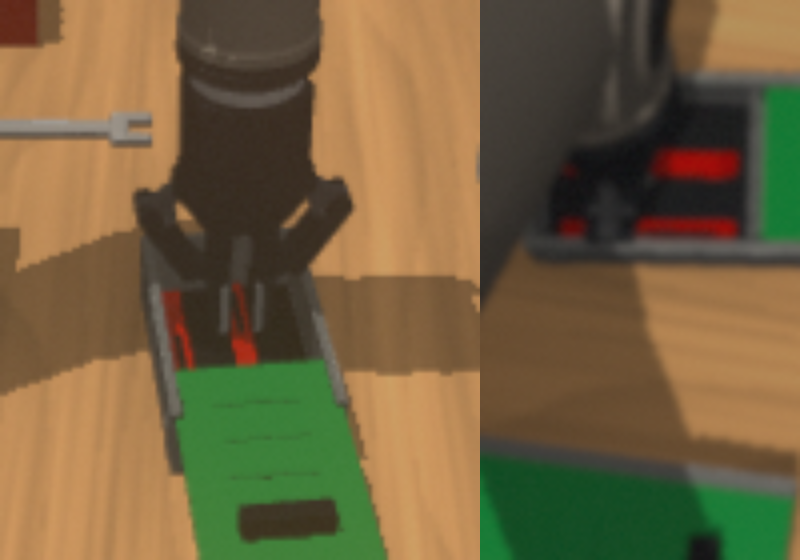

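The lever is in the bay with a clear gap to the other one, and there is no contact yet. I lower it to the floor, then open only to 28 mm.

play_rows(motion=[[[0, 0, 0.006], [0, 0, 0]], [[0, 0, 0.012], [0, 0, 0]], [[0, 0, 0.014], [0, 0, 0]], [[0, 0, 0.014], [0, 0, 0]]])

```text
t: 11.3
eef_pos: [0.5398, 0.1744, 0.0084]
tool_rot: [0.001, 0.658, 0.753, -0.001]
contact_force: [0.9, -0.2, -0.5]
gripper_width: 0.141
```

play_rows(motion=[[[0, 0, 0], [0, 0, 0]], [[0, 0, 0], [0, 0, 0]], [[0, 0, 0], [0, 0, 0]], [[0, 0, 0], [0, 0, 0]], [[0, 0, 0], [0, 0, 0]]], fingers=28)

```text
t: 11.8
eef_pos: [0.5398, 0.1744, 0.0084]
tool_rot: [0.001, 0.658, 0.753, -0.001]
contact_force: [0.3, -0.5, 0.2]
gripper_width: 0.326
```

play_rows(motion=[[[0, 0, -0.03], [0, 0, 0]], [[0, 0, -0.08], [0, 0, 0]], [[0, 0, -0.15], [0, 0, 0]], [[0, 0, -0.25], [0, 0, 0]], [[0, 0, -0.35], [0, 0, 0]], [[0, 0, -0.35], [0, 0, 0]]])

```text
t: 12.4
eef_pos: [0.5432, 0.1755, 0.1544]
tool_rot: [0.003, 0.659, 0.753, 0.004]
contact_force: [1.4, 1.6, 0.6]
gripper_width: 0.329
```

```bash
python3 - <<'E'
from m import *
d=cam('side');a=cv2.resize(cv2.cvtColor(d['pixels'],4)[110:250,230:350],(480,560))
T=cam('top');b=cv2.resize(cv2.cvtColor(T['pixels'],4)[170:310,190:270],(320,560))
cv2.imwrite('pics/s9.png',np.hstack([a,b]))
# rib now
C=cloud(d)[190:270,260:340].reshape(-1,3);h=hsv(d)[190:270,260:340].reshape(-1,3)
ok=(h[:,2]<70)&(C[:,2]>.05)&(C[:,2]<.066)&(C[:,1]<.05);print('rib',ok.sum(),C[ok].mean(0))
E
python3 g.py .5631 -.0342 .15 97.8
```

```text
rib 146 [ 0.56166532 -0.03644178  0.05507618]
t 12.5 pos [0.5402 0.1751 0.15  ] jaw yaw 7.7 tilt z [ 0.003 -0.    -1.   ] F [-0.  -1.  -0.3] w 28.1
q [-0.85  0.44  0.55  1.92 -0.29  0.86 -0.02]
shift [-5.263e-01 -1.320e-02  5.000e-04] turn [ 0.0005 -0.0003  0.2497]
```

View pics/s9.png

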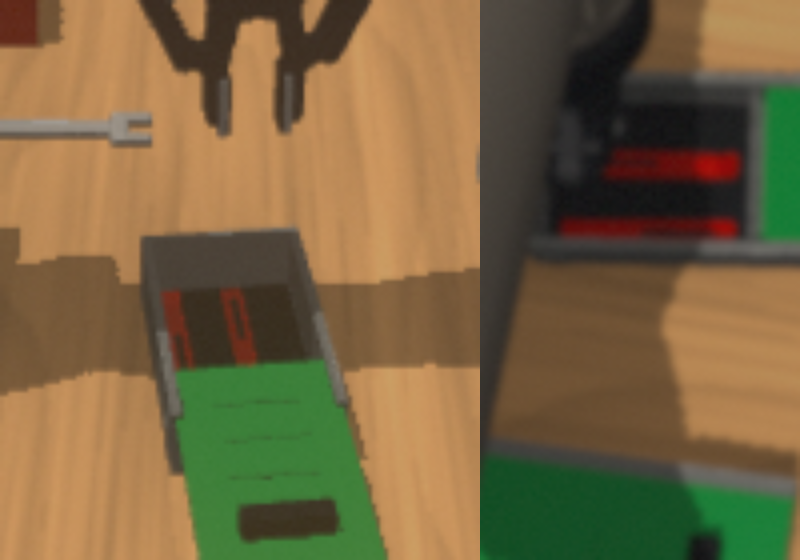

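Both levers lie separately in the bay, the loose one at (238,325) and the other at (178,330). Now I go to the rib and turn the jaws.

play_rows(motion=[[[-0.526, -0.013, 0], [0, 0, -0.2]], [[-0.526, -0.013, 0], [0, 0, -0.25]], [[-0.526, -0.013, 0], [0, 0, -0.25]], [[-0.526, -0.013, 0], [0, 0, -0.25]], [[-0.526, -0.013, 0], [0, 0, -0.25]], [[-0.526, -0.013, 0], [0, 0, -0.25]], [[-0.526, -0.013, 0], [0, 0, -0.25]], [[-0.526, -0.013, 0], [0, 0, -0.25]]], fingers=45)

```text
t: 13.3
eef_pos: [0.562, -0.0344, 0.1489]
tool_rot: [0.0, 0.12, 0.993, -0.001]
contact_force: [-1.3, 0.6, -0.4]
gripper_width: 0.527
```

```bash
python3 g.py .5631 -.0342 .10 97.8
```

```text
t 13.3 pos [ 0.562  -0.0344  0.1489] jaw yaw 76.3 tilt z [ 0.    -0.001 -1.   ] F [-1.3  0.6 -0.4] w 45.0
q [-0.28  0.4   0.29  1.92 -0.15  0.84  1.42]
shift [-0.0025  0.0013  0.1222] turn [-0.0002  0.     -0.0598]
```

Now the bay is unobstructed from above, so I check the levers while finishing the turn.

play_rows(motion=[[[-0.003, 0.001, 0.06], [0, 0, -0.06]], [[-0.003, 0.001, 0.12], [0, 0, -0.06]], [[-0.003, 0.001, 0.12], [0, 0, -0.06]], [[-0.003, 0.001, 0.12], [0, 0, -0.06]], [[-0.003, 0.001, 0.12], [0, 0, -0.06]]])

```text
t: 13.8
eef_pos: [0.5628, -0.0345, 0.1003]
tool_rot: [-0.001, -0.067, 0.998, -0.001]
contact_force: [1.5, -0.6, 0.1]
gripper_width: 0.528
```

```bash
python3 - <<'E'
from m import *
T=cam('top');b=cv2.resize(cv2.cvtColor(T['pixels'],4)[170:260,190:310],(800,600),interpolation=2);cv2.imwrite('pics/t10.png',b)
h=hsv(T);red=((h[...,0]<6)|(h[...,0]>174))&(h[...,1]>150)&(h[...,2]>40);C=cloud(T)
bay=np.array([.5359,.1641]);a=np.radians(97.85);X=np.array([np.cos(a),np.sin(a)]);Y=np.array([-X[1],X[0]])
for near in((232,226),(232,212)):
    m,c,n=comp(red,near);v,u=np.nonzero(m);Q=np.array([plane(T,x,y,.012)[:2] for x,y in zip(u,v)])-bay
    Q=np.stack([Q@X,Q@Y],1)*1000;P=C[m];print(near,c,n,'x',Q[:,0].min(),Q[:,0].max(),'y',Q[:,1].min(),Q[:,1].max(),'z pct',np.percentile(P[:,2],[5,50,95]))
    for lo,hi in((-60,-20),(-20,20),(20,60)):
        s=(Q[:,0]>lo)&(Q[:,0]<hi);print(lo,np.median(P[s,2]))
E
python3 g.py .5631 -.0342 .0485 97.8
```

```text
(232, 226) [232.38916256 225.89655172] 203 x -50.45249071213681 47.25856342062467 y 24.2620104096214 35.65461580160418 z pct [0.00407172 0.01137096 0.01539042]
-60 0.012666712418620163
-20 0.011800329743513416
20 0.009714242848052335
(232, 212) [232.24929972 210.76190476] 357 x -49.504648219209884 49.115851287535804 y -14.144569089452531 4.41580255539703 z pct [0.004166   0.01125577 0.01585436]
-60 0.010031887782677051
-20 0.011814674461198216
20 0.011857941928321791
t 13.85 pos [ 0.5632 -0.0344  0.1007] jaw yaw 97.7 tilt z [-0.    -0.001 -1.   ] F [-0.1 -0.2  0.1] w 44.9
q [-0.19  0.46  0.18  1.95 -0.12  0.75  1.76]
shift [0.     0.0007 0.1306] turn [-0.0002 -0.0001 -0.0002]
```

View pics/t10.png

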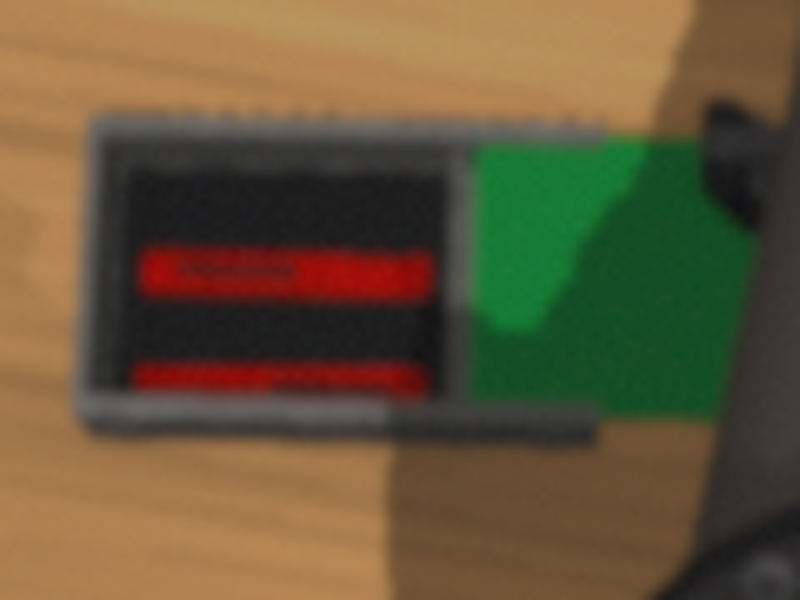

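The loose lever (280,272) lies flat at about bay (0, −5 mm), with its top at 12 mm along the whole handle, and the other lever is beside it. I grip the rib.

play_rows(motion=[[[0, 0, 0.05], [0, 0, 0]], [[0, 0, 0.09], [0, 0, 0]], [[0, 0, 0.12], [0, 0, 0]], [[0, 0, 0.13], [0, 0, 0]], [[0, 0, 0.13], [0, 0, 0]], [[0, 0, 0.13], [0, 0, 0]]])

```text
t: 14.45
eef_pos: [0.5636, -0.0345, 0.0493]
tool_rot: [0.0, -0.067, 0.998, -0.001]
contact_force: [0.1, 0.0, 0.1]
gripper_width: 0.523
```

play_rows(motion=[[[0, 0, 0], [0, 0, 0]], [[0, 0, 0], [0, 0, 0]], [[0, 0, 0], [0, 0, 0]], [[0, 0, 0], [0, 0, 0]], [[0, 0, 0], [0, 0, 0]], [[0, 0, 0], [0, 0, 0]], [[0, 0, 0], [0, 0, 0]], [[0, 0, 0], [0, 0, 0]]], fingers=0, grip_force=80)

```text
t: 15.25
eef_pos: [0.5642, -0.0344, 0.0502]
tool_rot: [0.001, -0.067, 0.998, -0.001]
contact_force: [0.1, 0.4, 5.4]
gripper_width: 0.103
```

```bash
python3 g.py .5501 .0589 .0484 97.8; python3 g.py .5465 .0856 .0484 97.8
```

```text
t 15.25 pos [ 0.5642 -0.0344  0.0502] jaw yaw 97.7 tilt z [ 0.002 -0.001 -1.   ] F [0.1 0.4 5.4] w 8.8
q [-0.18  0.54  0.16  1.97 -0.14  0.64  1.78]
shift [0.0036 0.2359 0.0042] turn [-0.0002  0.0003 -0.0002]
t 15.25 pos [ 0.5642 -0.0344  0.0502] jaw yaw 97.7 tilt z [ 0.002 -0.001 -1.   ] F [0.1 0.4 5.4] w 8.8
q [-0.18  0.54  0.16  1.97 -0.14  0.64  1.78]
shift [0.0035 0.3032 0.0041] turn [-0.0002  0.0003 -0.0002]
```

play_rows(motion=[[[0.001, 0.04, 0.002], [0, 0, 0]], [[0.002, 0.09, 0.002], [0, 0, 0]], [[0.002, 0.14, 0.002], [0, 0, 0]], [[0.002, 0.18, 0.002], [0, 0, 0]], [[0.003, 0.22, 0.002], [0, 0, 0]], [[0.003, 0.25, 0.002], [0, 0, 0]], [[0.003, 0.265, 0.002], [0, 0, 0]], [[0.003, 0.265, 0.002], [0, 0, 0]]])

```text
t: 16.05
eef_pos: [0.5492, 0.0736, 0.0501]
tool_rot: [0.002, -0.069, 0.998, 0.0]
contact_force: [-0.4, 0.9, 5.7]
gripper_width: 0.111
```

```bash
python3 g.py .5465 .0856 .0484 97.8
```

```text
t 16.05 pos [0.5492 0.0736 0.0501] jaw yaw 97.9 tilt z [ 0.004  0.001 -1.   ] F [-0.4  0.9  5.7] w 9.5
q [-0.37  0.52  0.16  2.   -0.14  0.63  1.59]
shift [0.0026 0.0307 0.0044] turn [0.     0.0006 0.0002]
```

play_rows(motion=[[[0, 0.01, 0], [0, 0, 0]], [[0, 0.018, 0], [0, 0, 0]], [[0, 0.025, 0], [0, 0, 0]], [[0, 0.03, 0], [0, 0, 0]], [[0, 0.03, 0], [0, 0, 0]]])

```text
t: 16.55
eef_pos: [0.5474, 0.0862, 0.0504]
tool_rot: [0.002, -0.069, 0.998, 0.0]
contact_force: [-1.2, 1.7, 4.6]
gripper_width: 0.11
```

play_rows(motion=[[[0, 0.005, 0], [0, 0, 0]], [[0, 0.01, 0], [0, 0, 0]], [[0, 0.01, 0], [0, 0, 0]], [[0, 0.01, 0], [0, 0, 0]]])

```text
t: 16.95
eef_pos: [0.547, 0.089, 0.0502]
tool_rot: [0.002, -0.068, 0.998, -0.0]
contact_force: [1.1, -5.0, 1.8]
gripper_width: 0.109
```

```bash
python3 g.py .5465 .0856 .0484 97.8;python3 - <<'E'
from h import *
d=cam('side');a=cv2.resize(cv2.cvtColor(d['pixels'],4)[110:250,230:350],(480,560));cv2.imwrite('pics/s11.png',a)
E
```

```text
t 16.95 pos [0.547  0.089  0.0502] jaw yaw 97.8 tilt z [ 0.004 -0.    -1.   ] F [ 1.1 -5.   1.8] w 9.3
q [-0.4   0.52  0.16  2.   -0.14  0.63  1.56]
shift [ 0.0023 -0.0083  0.0046] turn [-0.0001  0.0006  0.0001]
```

View pics/s11.png

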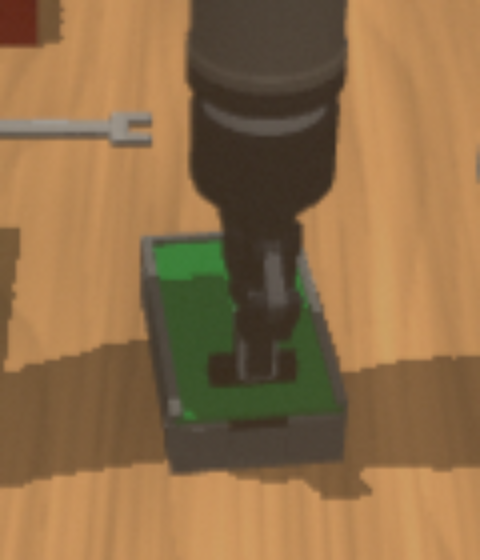

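The lid is now almost wholly in, and 5 N is building up, so it is on the ridge. I push on in small steps.

play_rows(motion=[[[0, 0.006, 0], [0, 0, 0]], [[0, 0.01, 0], [0, 0, 0]], [[0, 0.01, 0], [0, 0, 0]], [[0, 0.01, 0], [0, 0, 0]]])

```text
t: 17.4
eef_pos: [0.547, 0.0891, 0.0503]
tool_rot: [0.002, -0.067, 0.998, -0.002]
contact_force: [2.2, -11.0, 3.5]
gripper_width: 0.109
```

play_rows(motion=[[[0, 0.006, 0], [0, 0, 0]], [[0, 0.01, 0], [0, 0, 0]], [[0, 0.01, 0], [0, 0, 0]], [[0, 0.01, 0], [0, 0, 0]]])

```text
t: 17.8
eef_pos: [0.547, 0.0891, 0.0503]
tool_rot: [0.002, -0.065, 0.998, -0.004]
contact_force: [1.7, -12.0, 2.9]
gripper_width: 0.108
```

play_rows(motion=[[[0, 0.006, 0], [0, 0, 0]], [[0, 0.01, 0], [0, 0, 0]], [[0, 0.01, 0], [0, 0, 0]], [[0, 0.01, 0], [0, 0, 0]]])

```text
t: 18.2
eef_pos: [0.547, 0.0891, 0.0503]
tool_rot: [0.002, -0.064, 0.998, -0.006]
contact_force: [1.4, -11.8, 3.0]
gripper_width: 0.108
```

It has stopped firmly at 0.0891 under 12 N, more than the ridge's 8 N. Total travel from full open was 124.7 mm, which is consistent with home. I release and lift.

play_rows(motion=[[[0, 0.008, 0], [0, 0, 0]], [[0, 0.004, 0], [0, 0, 0]], [[0, 0, 0], [0, 0, 0]], [[0, 0, 0], [0, 0, 0]], [[0, 0, 0], [0, 0, 0]], [[0, 0, 0], [0, 0, 0]]], fingers=45)

```text
t: 18.8
eef_pos: [0.5469, 0.0894, 0.0502]
tool_rot: [0.002, -0.064, 0.998, -0.006]
contact_force: [0.7, -0.1, -0.2]
gripper_width: 0.526
```

play_rows(motion=[[[0, 0, -0.05], [0, 0, 0]], [[0, 0, -0.15], [0, 0, 0]], [[0, 0, -0.25], [0, 0, 0]], [[0, 0, -0.35], [0, 0, 0]], [[0, 0, -0.35], [0, 0, 0]]])

```text
t: 19.3
eef_pos: [0.5496, 0.092, 0.1959]
tool_rot: [0.007, -0.064, 0.998, -0.005]
contact_force: [-0.1, 0.2, 1.4]
gripper_width: 0.53
```

play_rows(motion=[[[0, -0.5, -0.1], [0, 0, 0]], [[0, -0.5, -0.1], [0, 0, 0]], [[0, -0.5, -0.1], [0, 0, 0]], [[0, -0.5, -0.1], [0, 0, 0]], [[0, -0.5, -0.1], [0, 0, 0]], [[0, -0.5, -0.1], [0, 0, 0]]])

```text
t: 19.9
eef_pos: [0.5744, -0.108, 0.2378]
tool_rot: [0.007, -0.062, 0.998, -0.005]
contact_force: [-0.8, -0.3, 0.0]
gripper_width: 0.53
```

```bash
python3 - <<'E'
from m import *
S=cam('side');a=cv2.resize(cv2.cvtColor(S['pixels'],4)[150:250,240:340],(400,400))
T=cam('top');b=cv2.resize(cv2.cvtColor(T['pixels'],4)[170:250,190:270],(400,400));cv2.imwrite('pics/s12.png',np.hstack([a,b]));cv2.imwrite('pics/s13.png',cv2.cvtColor(S['pixels'],4))
bc=np.array([.539,.1418]);A=np.radians(97.85);X=np.array([np.cos(A),np.sin(A)]);Y=np.array([-X[1],X[0]])
for n,d in(('top',T),('side',S)):
    C=cloud(d);h=hsv(d);Q=C[...,:2]-bc;x=Q@X;y=Q@Y
    inb=(abs(x)<.1)&(abs(y)<.055)
    k=inb&(h[...,2]<70)&(C[...,2]>.051)&(C[...,2]<.066)
    g=inb&(h[...,0]>45)&(h[...,0]<80)&(h[...,1]>120)
    print(n,'rib x mm',x[k].mean()*1000,k.sum(),'plate x',np.percentile(x[g]*1000,[0,1,99,100]))
E
python3 g.py .5 0 .3 97.8
```

```text
top rib x mm -55.081804396116475 106 plate x [-83.47940438 -82.15157517  77.46183272  79.12968261]
side rib x mm -57.706817342415825 108 plate x [-86.98095939 -85.07898983  77.75867808  81.14466086]
t 20.0 pos [ 0.5742 -0.1043  0.2371] jaw yaw 97.5 tilt z [ 0.014 -0.008 -1.   ] F [ 0.1  0.5 -0.9] w 45.0
q [-0.18  0.32  0.31  1.8  -0.1   1.02  1.87]
shift [ 0.1481  0.2812 -0.1618] turn [-0.0015  0.002  -0.001 ]
```

View pics/s12.png

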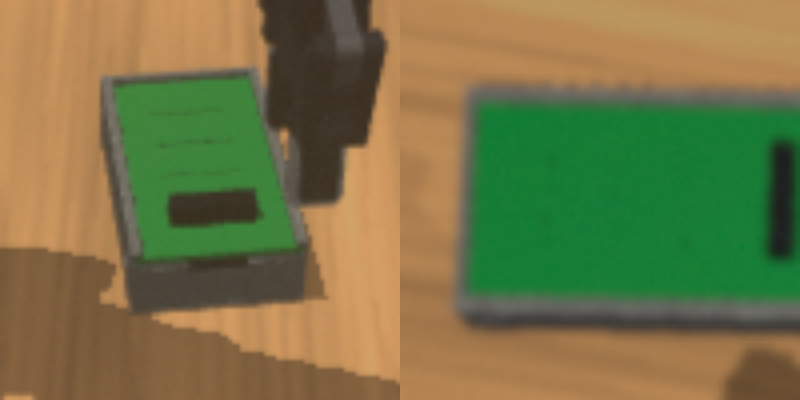

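View pics/s13.png

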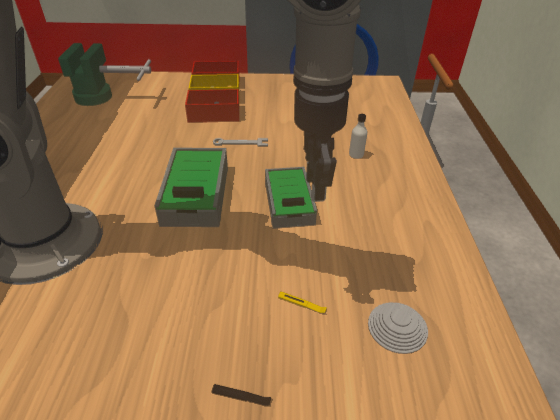

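The lid looks home: the rib is at box x = −55 in the top view and −57.7 in the side view, with nominal home at −55. Both views, however, put it about 2.6 mm further out relative to the gripped position than they did before. It may have crept back on release, so I push it again with closed fingers and a higher force.

```bash
python3 g.py .5510 .056 .12 97.8
```

```text
t 20.0 pos [ 0.5742 -0.1043  0.2371] jaw yaw 97.5 tilt z [ 0.014 -0.008 -1.   ] F [ 0.1  0.5 -0.9] w 45.0
q [-0.18  0.32  0.31  1.8  -0.1   1.02  1.87]
shift [0.0093 0.4077 0.2888] turn [-0.0015  0.002  -0.001 ]
```

play_rows(motion=[[[0.009, 0.4, 0.28], [-0.001, 0.002, -0.001]], [[0.009, 0.4, 0.28], [-0.001, 0.002, -0.001]], [[0.009, 0.4, 0.28], [-0.001, 0.002, -0.001]], [[0.009, 0.4, 0.28], [-0.001, 0.002, -0.001]], [[0.009, 0.4, 0.28], [-0.001, 0.002, -0.001]], [[0.009, 0.4, 0.28], [-0.001, 0.002, -0.001]], [[0.009, 0.4, 0.28], [-0.001, 0.002, -0.001]], [[0.009, 0.4, 0.28], [-0.001, 0.002, -0.001]]], fingers=0)

```text
t: 20.8
eef_pos: [0.5521, 0.052, 0.1243]
tool_rot: [0.001, -0.067, 0.998, -0.002]
contact_force: [0.3, 0.6, -0.2]
gripper_width: 0.002
```

```bash
python3 g.py .5510 .056 .049 97.8
```

```text
t 20.8 pos [0.5521 0.052  0.1243] jaw yaw 97.7 tilt z [ 0.002 -0.003 -1.   ] F [ 0.3  0.6 -0.2] w 0.2
q [-0.39  0.41  0.23  1.96 -0.12  0.78  1.61]
shift [0.0018 0.0108 0.1883] turn [-0.0005  0.0003 -0.0002]
```

play_rows(motion=[[[0.001, 0.008, 0.06], [0, 0, 0]], [[0.001, 0.008, 0.12], [0, 0, 0]], [[0.001, 0.008, 0.16], [0, 0, 0]], [[0.001, 0.008, 0.18], [0, 0, 0]], [[0.001, 0.008, 0.186], [0, 0, 0]], [[0.001, 0.008, 0.186], [0, 0, 0]], [[0.001, 0.008, 0.186], [0, 0, 0]]])

```text
t: 21.5
eef_pos: [0.5522, 0.0548, 0.0509]
tool_rot: [0.002, -0.067, 0.998, -0.001]
contact_force: [-0.7, -0.2, 0.5]
gripper_width: 0.001
```

play_rows(motion=[[[0, 0.01, 0], [0, 0, 0]], [[0, 0.018, 0], [0, 0, 0]], [[0, 0.024, 0], [0, 0, 0]], [[0, 0.03, 0], [0, 0, 0]], [[0, 0.03, 0], [0, 0, 0]]])

```text
t: 22.0
eef_pos: [0.5505, 0.0673, 0.0508]
tool_rot: [0.002, -0.068, 0.998, -0.001]
contact_force: [0.4, 0.0, 0.0]
gripper_width: 0.001
```

```bash
python3 g.py .5510 .066 .049 97.8;python3 - <<'E'
from h import *
d=cam('side');a=cv2.resize(cv2.cvtColor(d['pixels'],4)[110:250,230:350],(480,560));cv2.imwrite('pics/s14.png',a)
E
```

```text
t 22.0 pos [0.5505 0.0673 0.0508] jaw yaw 97.8 tilt z [ 0.004 -0.003 -1.   ] F [0.4 0.  0. ] w 0.1
q [-0.39  0.53  0.19  2.   -0.16  0.63  1.62]
shift [-0.0007 -0.0035  0.0046] turn [-0.0005  0.0005 -0.0001]
```

View pics/s14.png

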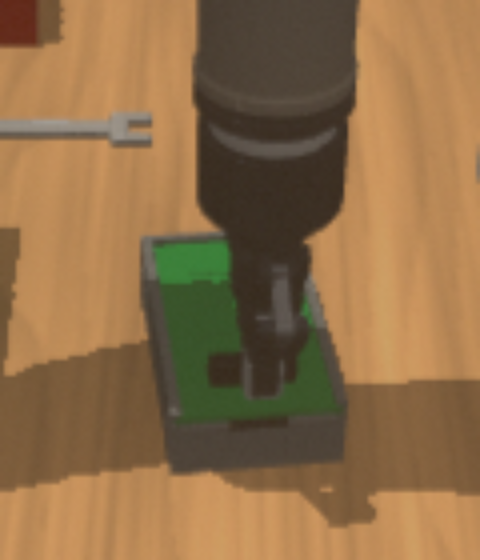

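The closed fingers are just outside the rib, with the tip at (262,380) and the rib at (230,370), and there is no contact yet. I advance in small steps.

play_rows(motion=[[[0, 0.006, 0], [0, 0, 0]], [[0, 0.012, 0], [0, 0, 0]], [[0, 0.012, 0], [0, 0, 0]]])

```text
t: 22.35
eef_pos: [0.5499, 0.0713, 0.0508]
tool_rot: [0.002, -0.067, 0.998, -0.002]
contact_force: [1.1, -0.7, -0.8]
gripper_width: -0.003
```

play_rows(motion=[[[0, 0.006, 0], [0, 0, 0]], [[0, 0.012, 0], [0, 0, 0]], [[0, 0.012, 0], [0, 0, 0]]])

```text
t: 22.65
eef_pos: [0.5498, 0.0719, 0.0508]
tool_rot: [0.002, -0.066, 0.998, -0.004]
contact_force: [1.3, -9.9, 0.2]
gripper_width: 0.001
```

play_rows(motion=[[[0, 0.01, 0], [0, 0, 0]], [[0, 0.015, 0], [0, 0, 0]], [[0, 0.02, 0], [0, 0, 0]], [[0, 0.02, 0], [0, 0, 0]]])

```text
t: 23.05
eef_pos: [0.5497, 0.0724, 0.0509]
tool_rot: [0.002, -0.063, 0.998, -0.008]
contact_force: [2.2, -17.9, -0.2]
gripper_width: 0.0
```

Contact came at y ≈ 0.0717, and 18 N moved it only 0.5 mm more. The lid is against its stop and had been home all along, so the camera difference was measuring error. I back off.

play_rows(motion=[[[0, -0.02, 0], [0, 0, 0]], [[0, -0.03, -0.05], [0, 0, 0]], [[0, -0.03, -0.15], [0, 0, 0]], [[0, -0.03, -0.27], [0, 0, 0]], [[0, -0.1, -0.35], [0, 0, 0]], [[0, -0.2, -0.4], [0, 0, 0]], [[0, -0.3, -0.4], [0, 0, 0]], [[0, -0.3, -0.4], [0, 0, 0]]])

```text
t: 23.85
eef_pos: [0.5642, -0.0508, 0.2142]
tool_rot: [0.004, -0.059, 0.998, -0.009]
contact_force: [-0.4, 0.7, -0.4]
gripper_width: 0.003
```

play_rows(motion=[[[0, 0, 0], [0, 0, 0]], [[0, 0, 0], [0, 0, 0]], [[0, 0, 0], [0, 0, 0]], [[0, 0, 0], [0, 0, 0]]])

```text
t: 24.25
eef_pos: [0.5641, -0.0495, 0.2139]
tool_rot: [0.003, -0.059, 0.998, -0.009]
contact_force: [-0.0, 0.8, -0.0]
gripper_width: -0.003
```

```bash
python3 - <<'E'
from m import *
S=cam('side','s15.png');T=cam('top','t15.png')
bc=np.array([.539,.1418]);A=np.radians(97.85);X=np.array([np.cos(A),np.sin(A)]);Y=np.array([-X[1],X[0]])
for n,d in(('top',T),('side',S)):
    C=cloud(d);h=hsv(d);Q=C[...,:2]-bc;x=Q@X;y=Q@Y
    inb=(abs(x)<.1)&(abs(y)<.055)
    k=inb&(h[...,2]<70)&(C[...,2]>.051)&(C[...,2]<.066)
    g=inb&(h[...,0]>45)&(h[...,0]<80)&(h[...,1]>120)
    print(n,'rib x mm',x[k].mean()*1000,k.sum(),'plate x',np.percentile(x[g]*1000,[0,1,99,100]))
E
python3 g.py .5 0 .3 97.8
```

```text
top rib x mm -54.9836379572422 108 plate x [-83.32846152 -82.00476882  77.61570017  79.43271776]
side rib x mm -57.55323325792897 103 plate x [-85.70726153 -83.75424286  77.79551469  83.35373364]
t 24.35 pos [ 0.5641 -0.0499  0.214 ] jaw yaw 96.8 tilt z [ 0.008 -0.017 -1.   ] F [-0.4 -0.1 -0.1] w 0.1
q [-0.28  0.32  0.31  1.86 -0.1   0.97  1.76]
shift [ 0.1432  0.139  -0.2185] turn [-0.0028  0.0009 -0.0028]
```

View pics/s15.png

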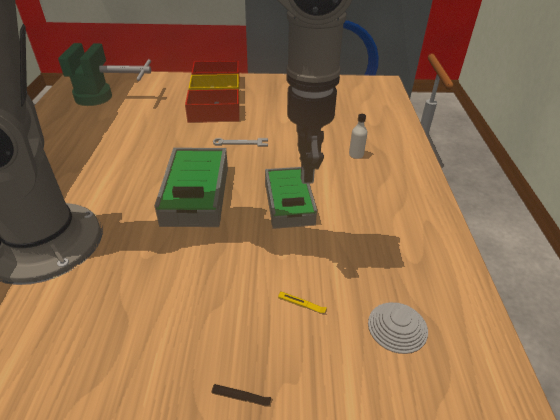

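The lid is shut, with its rib at (293,201), and its position has not changed since the last reading. The bottle (358,140), sprockets (398,325) and spanner (240,142) are where they were, and the gripper is clear of everything. I hand in.

```bash
python3 -c "
from station import bot
print(bot.hand_in())"
```

```text
the job is handed in; nothing more can be done
None
```

I slid the small box's lid back and laid the loose red lever flat in the long bay beside the other one. I then pushed the lid home over the ridge and handed in at about 24 s, with no verdict reported.

- **Lever:** my last look before closing showed it about 5 mm off the bay's middle line, with its top about 12 mm above the bench along its length (floor 5 mm plus handle 8 mm). It was well clear of the other lever. I could not see either lever once the lid was shut.
- **Lid:** it stopped firmly at 12 N while gripped, above the ridge's 8 N. A second push with closed fingers reached 18 N and moved it only about 0.5 mm.
- **Check that disagreed:** relative to the gripper, both cameras put the rib about 2.6 mm further out after release than before. In box coordinates they read −55.0 mm (top) and −57.6 mm (side), against an expected −55. I put this down to measuring error, because the second push found the lid against its stop.
- **Bystanders:** the bottle, sprockets and spanner look unmoved in the final picture, and the gripper was clear of everything.

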